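Set out the kiln posts by height and cap the shortest

ROBOT

A 7-joint arm with a two-finger parallel gripper is mounted at the origin on the work surface. World frame = base frame: x ahead of the robot, y to its left, z up, the work surface at z = 0. Lengths are in m, angles in rad, forces in N, time in s.
With the tool pointing down it reaches from about 0.425 to 1.025 m from the base axis. Payload 9.4 kg.
Tool frame: the origin (TCP) lies between the finger pads; the fingertips stand 11 mm ahead of it and the grasp point (between the pads) lies 8 mm behind it; z points along the fingers, y is the line along which they close (so a half turn about z gives the same grasp; the last joint's range is limited). The gripper opens to 85 mm and grips with 20 to 120 N. Pads are 22 mm wide; open, the fingers measure 114 mm over their backs; the gripper's body (76 mm by 85 mm) begins 54 mm behind the grasp point. The pads swing forward as they close: fully open they stand 13 mm farther back than shut.
Start: joints at [1.112, 0.599, -0.003, 1.599, 0.002, 0.943, -0.08], TCP at [0.27, -0.673, 0.242] pointing down, gripper open.
Joint ranges: [-2.57, 2.57], [-0.35, 1.97], [-1.29, 1.29], [0.11, 2.56], [-1.05, 4.19], [0.11, 1.86], [-2.63, 2.63]. Speed limits (rad/s): [2.22, 2.22, 3.01, 3.01, 3.14, 3.14, 3.14].

INTERFACE

Orientations are given as a unit quaternion [x, y, z, w].
In Python, from plant import readout, imaging, env gives the robot as it stands.
- The arm moves only by the shell command python3 -m pendant 'ROWS'. ROWS is JSON, a list that holds one entry, the list of rows, each a list of 7 numbers: the opening, from -1 (shut) to 1 (fully open), then the shift along the tool's x, y, z scaled (see below), then the turn, a rotation vector about the tool's x, y, z scaled (see below). In form: [[[grip, x, y, z, rx, ry, rz], ...]]. A call has 1 to 10 rows; each row shifts and turns the commanded pose from where the row before left it, along the tool's axes as they then stand; what a row does not reach is not made up. The controller multiplies each number of a shift by 800 mm and each number of a turn by pi rad. A row lasts 1/8 s, in which the tool goes at most 62.5 mm and 10.7 degrees, less where a joint would pass 70% of its speed; a pose out of reach is approached as far as the arm can. A call with a number of a shift or a turn outside -1 to 1 is refused whole. A call with a gripper value outside its range is refused whole. The fingers move at their own pace and stop on an object; the grip force is fixed at half the most. Time passes only in rows, so rows that do not move let the fingers close. It gives the time, the measured TCP pose, the force, the opening and the grip force at its end, in the units of the state.
- readout.observe(): the state, without advancing time (a new reading comes with each control period).
- imaging.grab_frame(name): name is "scene" or "top"; returns (picture, depth): 420x560x3 uint8, blue, green, red; 420x560 float32, m along the optical axis (not along the pixel's ray), 0 where there is no reading.
- imaging.camera_params(name): a dict with "K" (3x3 intrinsics, pixels), "world_from_camera" (4x4, takes a point from camera to world coordinates). Camera axes: x right, y up, looking along -z (the intrinsics and any distortion apply to the point x, -y, -z); pixel columns grow to the right and rows downward; lengths in m; the calibration is good to about 2 mm. A picture is of the moment at which its call begins. camera_params takes no time and is no camera call.
- env.finish_job(): hands the job in; it is judged then, once.
The state is a dict: "clock": time; "q": joint angles; "qvel": joint speeds; "joint_torque": joint torques, N m; "eef_pos": TCP position; "orientation": TCP orientation; "force": force on the tool from outside, world axes, zero at the start; "wrist_torque": the same for the moment, N m; "opening": opening from 0.0 (shut) to 1.0 (fully open); "grasp_force": force on a finger pad.
Only numpy, scipy, OpenCV 4.12 (cv2) and the standard library are available. Lean on these libraries where they do the work, as an engineer would, in place of code of your own. Each camera call takes 0.05 s, during which the arm holds its last target. There are 200 camera calls.

TASK

Set the four kiln posts out upright on the ware board's four ring marks in order of height, each in the middle of its ring, the tallest next to the tin of modelling tools and the shortest at the far end. Then put the saddle cap on the shortest post, with the post's rib fully home in the cap's notch and the cap over the middle of the post. Set every piece down gently: do not drop or throw any.

Things in the scene. Friction and masses are not known exactly. Their poses are not given: they have to be found in the camera images.
- post1: the shortest kiln post: buff fireclay, loose, standing upright; a 40 x 40 mm square body 45 mm high with a rib 10 mm wide and 8 mm high across the whole top (53 mm overall). Origin: centre of its underside; z up, x along the rib. This one gets the cap.
- post2: the second shortest kiln post: buff fireclay, loose, standing upright; a 40 x 40 mm square body 65 mm high with a rib 10 mm wide and 8 mm high across the whole top (73 mm overall). Origin: centre of its underside; z up, x along the rib.
- post3: the second tallest kiln post: buff fireclay, loose, standing upright; a 40 x 40 mm square body 85 mm high with a rib 10 mm wide and 8 mm high across the whole top (93 mm overall). Origin: centre of its underside; z up, x along the rib.
- post4: the tallest kiln post: buff fireclay, loose, standing upright; a 40 x 40 mm square body 105 mm high with a rib 10 mm wide and 8 mm high across the whole top (113 mm overall). Origin: centre of its underside; z up, x along the rib.
- cap: saddle cap: buff fireclay block, loose, flat on top, 56 mm long (its x) x 38 mm wide (its y) x 24 mm high, with a notch 15 mm wide and 10 mm deep along the middle of its underside for its whole length (along x). It stands notch down at the start. Origin: centre of its underside; z up. Seated, its underside rests on the post's shoulders beside the rib, over the post's middle.
- mark1: one of four alike dark rings, 66 mm across, drawn flat on a light wooden ware board (110 x 620 mm, 15 mm thick, fixed on the table). The rings are in one straight row along the board, 85 mm apart centre to centre; their numbers say nothing of their order in the row, which changes. Origin: ring centre on the board's top, 15 mm above the table; x across the board, y along it.
- mark2: one of four alike dark rings, 66 mm across, drawn flat on a light wooden ware board (110 x 620 mm, 15 mm thick, fixed on the table). The rings are in one straight row along the board, 85 mm apart centre to centre; their numbers say nothing of their order in the row, which changes. Origin: ring centre on the board's top, 15 mm above the table; x across the board, y along it.
- mark3: one of four alike dark rings, 66 mm across, drawn flat on a light wooden ware board (110 x 620 mm, 15 mm thick, fixed on the table). The rings are in one straight row along the board, 85 mm apart centre to centre; their numbers say nothing of their order in the row, which changes. Origin: ring centre on the board's top, 15 mm above the table; x across the board, y along it.
- mark4: one of four alike dark rings, 66 mm across, drawn flat on a light wooden ware board (110 x 620 mm, 15 mm thick, fixed on the table). The rings are in one straight row along the board, 85 mm apart centre to centre; their numbers say nothing of their order in the row, which changes. Origin: ring centre on the board's top, 15 mm above the table; x across the board, y along it.
- tin: steel tin with a paper band and modelling tools standing in it, 87 mm across, 105 mm high, tools up to about 185 mm; fixed on one or the other end of the ware board, in line with the rings, 122 mm from the nearest ring's centre. At the other end stand two nested white bowls. Origin: centre of its underside.

How it is judged:
On the way, in this order (a step that is already met when the one before it is completed fails the run):
1. the four posts stand on the rings in order of height, tallest next to the tin, and released ((horizontal distance between post4 and mark1 below 0.012 m or horizontal distance between post4 and mark2 below 0.012 m or horizontal distance between post4 and mark3 below 0.012 m or horizontal distance between post4 and mark4 below 0.012 m) and horizontal distance between post4 and tin between 0.0825 and 0.1625 m and angle between each of post4, post3, post2, post1's own z axis and vertical below 0.12 rad and height (world z) of post4 between 0.011 and 0.019 m and (horizontal distance between post3 and mark1 below 0.012 m or horizontal distance between post3 and mark2 below 0.012 m or horizontal distance between post3 and mark3 below 0.012 m or horizontal distance between post3 and mark4 below 0.012 m) and horizontal distance between post3 and tin between 0.1675 and 0.2475 m and height (world z) of post3 between 0.011 and 0.019 m and (horizontal distance between post2 and mark1 below 0.012 m or horizontal distance between post2 and mark2 below 0.012 m or horizontal distance between post2 and mark3 below 0.012 m or horizontal distance between post2 and mark4 below 0.012 m) and horizontal distance between post2 and tin between 0.2525 and 0.3325 m and height (world z) of post2 between 0.011 and 0.019 m and (horizontal distance between post1 and mark1 below 0.012 m or horizontal distance between post1 and mark2 below 0.012 m or horizontal distance between post1 and mark3 below 0.012 m or horizontal distance between post1 and mark4 below 0.012 m) and horizontal distance between post1 and tin between 0.3375 and 0.4175 m and height (world z) of post1 between 0.011 and 0.019 m and contact force between the fingers and post1 below 0.5 N and contact force between the fingers and post2 below 0.5 N and contact force between the fingers and post3 below 0.5 N and contact force between the fingers and post4 below 0.5 N and linear speed of each of post1, post2, post3, post4 below 0.02 m/s), for 0.2 s.
2. the cap is seated on the shortest post, rib in notch, and released (x of cap in the frame of post1 between -0.012 and 0.012 m and y of cap in the frame of post1 between -0.006 and 0.006 m and z of cap in the frame of post1 between 0.041 and 0.049 m and angle between the x axis of cap and the x axis of post1, either way round below 0.2 rad and angle between cap's own z axis and vertical below 0.12 rad and contact force between the fingers and cap below 0.5 N and linear speed of cap below 0.02 m/s), for 0.2 s.
At the end, for the whole second after the job is handed in: Posts upright (0.12 rad) on the board, centres within 12 mm of the rings', falling in height away from the tin. Cap on the shortest post's shoulders (4 mm), along the rib (0.2 rad), centred to 12 mm along and 6 mm across it, level. All released and at rest (0.02 m/s) (all of step 1 and all of step 2); the robot touches nothing.
It fails at once if the shortest post is dropped, thrown or falls: moves faster than 0.7 m/s while the fingers do not touch it (linear speed of post1 above 0.7 m/s and contact force between the fingers and post1 below 0.1 N).
It fails at once if the second shortest post is dropped, thrown or falls: moves faster than 0.7 m/s while the fingers do not touch it (linear speed of post2 above 0.7 m/s and contact force between the fingers and post2 below 0.1 N).
It fails at once if the second tallest post is dropped, thrown or falls: moves faster than 0.7 m/s while the fingers do not touch it (linear speed of post3 above 0.7 m/s and contact force between the fingers and post3 below 0.1 N).
It fails at once if the tallest post is dropped, thrown or falls: moves faster than 0.7 m/s while the fingers do not touch it (linear speed of post4 above 0.7 m/s and contact force between the fingers and post4 below 0.1 N).
It fails at once if the cap is dropped, thrown or falls: moves faster than 0.7 m/s while the fingers do not touch it (linear speed of cap above 0.7 m/s and contact force between the fingers and cap below 0.1 N).
It also fails if it takes over 115 s, if anything falls off the work surface, if the arm or the gripper's body presses on something with over 40 N, if the wrist force passes 120 N, or if a joint passes its speed limit or range.

## Working session

There is one attempt and no reset: what is moved stays moved. The work goes in short steps, Python scripts to look and compute and a shell command to move; the robot and the scene stay as the last step left them, time stands still between calls to the robot, and variables do not carry over. Pictures are saved under pics/ and viewed, at most 14 in all, crops included, and the job is handed in when it is done.

```bash
mkdir -p pics; ls
python3 - <<'E'
from plant import readout, imaging
import cv2,numpy as np
s=readout.observe();print({k:np.round(v,3) for k,v in s.items()})
for n in("scene","top"):
    p,d=imaging.grab_frame(n);cv2.imwrite(f"pics/{n}0.png",p);np.save(f"{n}0.npy",d)
    c=imaging.camera_params(n);print(n,c)
E
```

```text
pics
{'clock': np.float64(0.0), 'q': array([ 1.112,  0.6  , -0.003,  1.6  ,  0.002,  0.943, -0.08 ]), 'qvel': array([-0.001,  0.   , -0.   ,  0.002,  0.001,  0.   , -0.001]), 'joint_torque': array([-3.0000e-03, -7.7648e+01,  1.5640e+00, -2.5802e+01,  1.2000e-02,
        9.0000e-03, -0.0000e+00]), 'eef_pos': array([ 0.27 , -0.672,  0.241]), 'orientation': array([ 0.982,  0.19 , -0.   , -0.001]), 'force': array([0.471, 0.018, 0.475]), 'wrist_torque': array([-0.019, -0.003,  0.04 ]), 'grasp_force': np.float64(0.0), 'opening': np.float64(1.0)}
scene {'K': array([[422.53575903,   0.        , 280.41926709],
       [  0.        , 422.53575903, 216.92041615],
       [  0.        ,   0.        ,   1.        ]]), 'world_from_camera': array([[-0.33194838, -0.59712786,  0.73023872,  1.1898113 ],
       [ 0.94327638, -0.20493904,  0.26120808,  0.25135446],
       [-0.0063202 ,  0.77552454,  0.63128579,  0.64544353],
       [ 0.        ,  0.        ,  0.        ,  1.        ]])}
top {'K': array([[422.74481061,   0.        , 285.70435411],
       [  0.        , 422.74481061, 205.95039054],
       [  0.        ,   0.        ,   1.        ]]), 'world_from_camera': array([[ 2.49775914e-04,  9.80077168e-01, -1.98616926e-01,
         3.47309469e-01],
       [-9.99995638e-01,  8.29357242e-04,  2.83490074e-03,
         1.56581430e-02],
       [ 2.94314588e-03,  1.98615352e-01,  9.80073099e-01,
         1.01588807e+00],
       [ 0.00000000e+00,  0.00000000e+00,  0.00000000e+00,
         1.00000000e+00]])}
```

View pics/scene0.png

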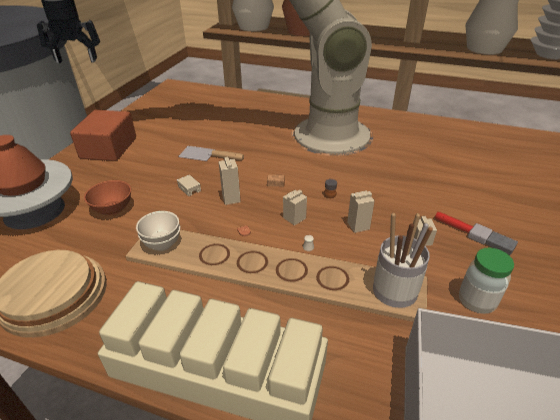

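View pics/top0.png

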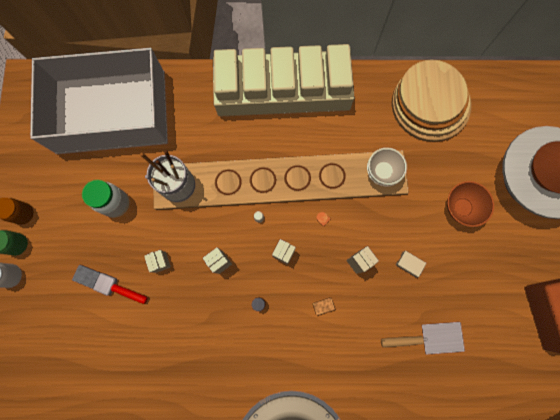

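The scene view shows the tin at right (400,270) and bowls at left (158,232). In the top view, the rings are at (228,182), (263,180), (297,178) and (332,176), and the tin is at (168,178). The posts are near (155,262), (216,261), (284,252) and (364,262), and the cap is at (411,264).

```bash
cat > h.py <<'E'
import numpy as np,cv2
from plant import readout,imaging
def cloud(n,d):
    c=imaging.camera_params(n);K=c["K"];T=c["world_from_camera"]
    v,u=np.mgrid[:d.shape[0],:d.shape[1]]
    P=np.stack([(u-K[0,2])/K[0,0]*d,-(v-K[1,2])/K[1,1]*d,-d],-1)
    W=P@T[:3,:3].T+T[:3,3];W[d==0]=np.nan;return W
def ray(n,u,v,z):
    c=imaging.camera_params(n);K=c["K"];T=c["world_from_camera"]
    r=T[:3,:3]@np.array([(u-K[0,2])/K[0,0],-(v-K[1,2])/K[1,1],-1]);o=T[:3,3]
    return o+r*(z-o[2])/r[2]
def rect(xy):
    # min-area rectangle in mm: centre, sides, angle of first side
    (c,s,a)=cv2.minAreaRect((xy*1000).astype(np.float32));return np.round(c,1),np.round(s,1),round(a,1)
E
cat > m.py <<'E'
from h import *
tops={"A":(155,262),"B":(216,261),"C":(284,252),"D":(364,262),"cap":(411,264)}
W=cloud("top",np.load("top0.npy"));S=cloud("scene",np.load("scene0.npy")).reshape(-1,3)
print("table z",np.nanmedian(W[280:290,180:240,2]),"board",np.nanmedian(W[195:200,240:300,2]))
for k,(u,v) in tops.items():
    w=W[v-22:v+23,u-22:u+23].reshape(-1,3)
    c0=W[v-3:v+4,u-3:u+4].reshape(-1,3);c0=np.nanmedian(c0,0)
    out=[]
    for n,p in(("top",w),("scene",S)):
        q=p[(p[:,2]>.008)&(np.hypot(*(p[:,:2]-c0[:2]).T)<.042)]
        zt=np.percentile(q[:,2],95);t=q[q[:,2]>zt-.015]
        out.append((n,len(t),round(zt,4),rect(t[:,:2]), "rib/top5:",rect(q[q[:,2]>zt-.004][:,:2])))
    print(k,c0.round(3));[print("  ",*o) for o in out]
img=cv2.imread("pics/top0.png")
for u,v in((228,182),(263,180),(297,178),(332,176)):
    g=cv2.cvtColor(img[v-19:v+20,u-19:u+20],cv2.COLOR_BGR2GRAY)
    m=(g<105).astype(np.uint8)
    cs,_=cv2.findContours(m,cv2.RETR_EXTERNAL,cv2.CHAIN_APPROX_NONE)
    c=max(cs,key=lambda c:cv2.minEnclosingCircle(c)[1]);e=cv2.fitEllipse(c)
    print("ring",np.round(e[0],1)+[u-19,v-19],np.round(e[1],1),ray("top",e[0][0]+u-19,e[0][1]+v-19,.015).round(4))
E
python3 m.py
```

```text
table z 0.0010913087454018644 board 0.016003277239429514
A [0.413 0.308 0.053]
   top 325 0.0551 (array([417.8, 311.9]), array([40.2, 40.4]), 20.7) rib/top5: (array([417.4, 311.7]), array([35.9, 26.9]), 56.1)
   scene 172 0.0553 (array([416.4, 310.8]), array([43.8, 40.5]), 20.9) rib/top5: (array([417.1, 311.1]), array([39.4, 11.3]), 21.3)
B [0.413 0.165 0.088]
   top 341 0.0951 (array([417.3, 168.8]), array([40.3, 39.8]), 37.2) rib/top5: (array([413. , 165.6]), array([20.7, 39.7]), 37.2)
   scene 263 0.094 (array([416.7, 167.3]), array([43.7, 42. ]), 38.6) rib/top5: (array([416.8, 168.4]), array([13.3, 40.4]), 37.9)
C [0.434 0.017 0.072]
   top 321 0.075 (array([438.7,  18.6]), array([39.5, 39.9]), 63.0) rib/top5: (array([438.6,  18.2]), array([ 9. , 39.1]), 63.3)
   scene 245 0.0744 (array([437.9,  17.8]), array([41.1, 44.6]), 63.3) rib/top5: (array([438.4,  18.3]), array([13.4, 40.6]), 67.2)
D [ 0.409 -0.155  0.106]
   top 355 0.1145 (array([ 418.2, -157.7]), array([40. , 40.7]), 36.3) rib/top5: (array([ 418. , -157.9]), array([39.5, 10.5]), 35.8)
   scene 220 0.1125 (array([ 417.4, -157.9]), array([42.5, 40.3]), 35.4) rib/top5: (array([ 414.9, -154.4]), array([41.3, 21.4]), 31.6)
cap [ 0.411 -0.279  0.024]
   top 426 0.0271 (array([ 412.8, -280.2]), array([56.7, 38.3]), 57.9) rib/top5: (array([ 412.8, -280.1]), array([55.6, 38.1]), 57.9)
   scene 265 0.0276 (array([ 412. , -281.4]), array([59.7, 39.7]), 57.0) rib/top5: (array([ 411.8, -281.2]), array([59.6, 38.9]), 58.9)
ring [227.8 181.8] [24.7 26.1] [0.6101 0.1543 0.015 ]
ring [262.6 179.7] [24.9 25.8] [0.6157 0.0692 0.015 ]
ring [297.2 177.6] [24.8 26. ] [ 0.621  -0.0154  0.015 ]
ring [331.9 175.5] [24.7 26.1] [ 0.6265 -0.1005  0.015 ]
```

```bash
cat > plan.py <<'E'
# plan.py grip lin  x y z theta  [x y z theta ...]: theta=world yaw (deg) of tool y; prints suggested rows in pendant units
import sys,numpy as np
from scipy.spatial.transform import Rotation as R
from plant import readout
a=list(map(float,sys.argv[1:]));g,lin=a[:2];rows=[]
s=readout.observe();p=np.array(s["eef_pos"]);r=R.from_quat(s["orientation"])
for x,y,z,th in np.reshape(a[2:],(-1,4)):
    t=np.array([x,y,z]);psi=np.radians(th+90)
    rt=R.from_matrix(np.array([[np.cos(psi),np.sin(psi),0],[np.sin(psi),-np.cos(psi),0],[0,0,-1]]).T)
    n=int(np.ceil(max(np.linalg.norm(t-p)/lin,(r.inv()*rt).magnitude()/np.radians(10))))
    for k in range(n,0,-1):
        d=np.round(r.inv().apply((t-p)/k)/.8,3);w=np.round((r.inv()*rt).as_rotvec()/k/np.pi,3)
        rows.append([g,*d,*w]);p=p+r.apply(d*.8);r=r*R.from_rotvec(w*np.pi)
print(len(rows));f=lambda L:"[["+",".join("["+",".join(f"{v:g}" for v in np.array(q)+0.0)+"]" for q in L)+"]]"
for i in range(0,len(rows),10):print(f(rows[i:i+10]))
E
python3 plan.py 1 .06 .36 -.45 .24 -69  .56 0 .24 -69 .417 .311 .2 -69
```

```text
19
[[[1,0.052,-0.054,0.001,0,0,0.001],[1,0.052,-0.054,0,0,0,0.001],[1,0.052,-0.054,0.001,0,0,0.001],[1,0.051,-0.055,0,0,0,0.002],[1,0.048,-0.048,0,0,0,0],[1,0.048,-0.048,0,0,0,0],[1,0.048,-0.049,0,0,0,0],[1,0.048,-0.048,0,0,0,0],[1,0.049,-0.049,0,0,0,0],[1,0.048,-0.048,0,0,0,0]]]
[[[1,0.049,-0.049,0,0,0,0],[1,0.048,-0.048,0,0,0,0],[1,0.049,-0.049,0.001,0,0,0],[1,-0.005,-0.071,0.008,0,0,0],[1,-0.005,-0.071,0.008,0,0,0],[1,-0.004,-0.071,0.009,0,0,0],[1,-0.005,-0.071,0.008,0,0,0],[1,-0.004,-0.071,0.009,0,0,0],[1,-0.005,-0.072,0.008,0,0,0]]]
```

```bash
python3 -m pendant '[[[1,0.052,-0.054,0,0,0,0.001],[1,0.052,-0.054,0,0,0,0.001],[1,0.052,-0.054,0,0,0,0.001],[1,0.051,-0.054,0,0,0,0.001],[1,0.048,-0.048,0,0,0,0],[1,0.048,-0.048,0,0,0,0],[1,0.048,-0.048,0,0,0,0],[1,0.048,-0.048,0,0,0,0],[1,0.048,-0.048,0,0,0,0],[1,0.048,-0.048,0,0,0,0]]]'
python3 plan.py 1 .06 .56 0 .24 -69 .417 .311 .18 -69
```

```text
clock: 1.35
eef_pos: [0.4926, -0.1515, 0.2422]
orientation: [0.983, 0.184, -0.0, 0.0]
force: [-0.2, 0.2, 0.4]
opening: 1.002
grasp_force: 0.0
9
[[[1,0.049,-0.049,0.001,0,0,0],[1,0.049,-0.049,0.001,0,0,0],[1,0.049,-0.048,0.001,0,0,0.001],[1,-0.005,-0.071,0.012,0,0,0],[1,-0.005,-0.071,0.013,0,0,0],[1,-0.004,-0.071,0.012,0,0,0],[1,-0.005,-0.071,0.013,0,0,0],[1,-0.004,-0.072,0.012,0,0,0],[1,-0.005,-0.071,0.013,0,0,0]]]
```

```bash
python3 -m pendant '[[[1,0.049,-0.049,0,0,0,0],[1,0.049,-0.049,0,0,0,0],[1,0.049,-0.048,0,0,0,0.001],[1,-0.005,-0.071,0.012,0,0,0],[1,-0.005,-0.071,0.012,0,0,0],[1,-0.005,-0.071,0.012,0,0,0],[1,-0.005,-0.071,0.012,0,0,0],[1,-0.005,-0.07,0.012,0,0,0],[1,-0.005,-0.07,0.012,0,0,0],[1,0,0,0,0,0,0]]]'
python3 plan.py 1 .03 .417 .3113 .10 -69 .417 .3113 .023 -69; python3 -c "
from plant import readout;print(readout.observe()['q'])"
```

```text
clock: 2.6
eef_pos: [0.4131, 0.3107, 0.1839]
orientation: [0.983, 0.186, -0.001, -0.001]
force: [0.4, 0.5, -0.6]
opening: 1.0
grasp_force: 0.0
6
[[[1,0.002,0,0.035,0,0,0.001],[1,0.001,0.001,0.035,0,0,0.001],[1,0.002,0,0.035,0,0,0],[1,0,0,0.032,0,0,0],[1,0,0,0.032,0,0,0],[1,0,0,0.032,0,0,0]]]
[-0.68001931  0.43685518 -0.10062847  2.12472879  0.07377936  0.58373229
 -2.02969771]
```

```bash
python3 -m pendant '[[[1,0.002,0,0.035,0,0,0.001],[1,0.002,0,0.035,0,0,0.001],[1,0.002,0,0.035,0,0,0],[1,0,0,0.032,0,0,0],[1,0,0,0.032,0,0,0],[1,0,0,0.032,0,0,0],[1,0,0,0,0,0,0],[1,0,0,0,0,0,0]]]'
```

```text
clock: 3.6
eef_pos: [0.4207, 0.3077, 0.0244]
orientation: [0.984, 0.179, 0.0, 0.0]
force: [0.2, 0.4, 0.8]
opening: 1.002
grasp_force: 0.0
```

```bash
python3 -m pendant '[[[-1,0,0,0,0,0,0],[-1,0,0,0,0,0,0],[-1,0,0,0,0,0,0],[-1,0,0,0,0,0,0],[-1,0,0,0,0,0,0],[-1,0,0,0,0,0,0],[-1,0,0,0,0,0,0],[-1,0,0,0,0,0,0]]]'
python3 plan.py -1 .03 .417 .3113 .10 -69 .6265 -.1005 .1 0
```

```text
clock: 4.6
eef_pos: [0.4206, 0.3087, 0.0248]
orientation: [0.984, 0.179, 0.001, -0.001]
force: [-1.0, 0.5, 8.7]
opening: 0.46
grasp_force: 60.1
19
[[[-1,-0.001,-0.002,-0.031,0,0,-0.001],[-1,-0.001,-0.001,-0.032,0,0,-0.001],[-1,-0.001,-0.002,-0.031,0,0,0],[-1,0.004,0.036,0,0,0,-0.024],[-1,0.001,0.036,0,0,0,-0.024],[-1,-0.002,0.036,0,0,0,-0.024],[-1,-0.004,0.036,0,0,0,-0.024],[-1,-0.007,0.035,0,0,0,-0.024],[-1,-0.01,0.035,0,0,0,-0.024],[-1,-0.012,0.034,0,0,0,-0.024]]]
[[[-1,-0.015,0.033,0,0,0,-0.024],[-1,-0.017,0.032,0,0,0,-0.024],[-1,-0.02,0.03,0,0,0,-0.024],[-1,-0.022,0.029,0,0,0,-0.024],[-1,-0.024,0.027,0,0,0,-0.024],[-1,-0.026,0.025,0,0,0,-0.024],[-1,-0.028,0.023,0,0,0,-0.024],[-1,-0.029,0.021,0,0,0,-0.024],[-1,-0.031,0.019,0,0,0,-0.023]]]
```

```bash
python3 -m pendant '[[[-1,0,0,-0.031,0,0,0],[-1,0,0,-0.031,0,0,0],[-1,0,0,-0.031,0,0,0],[-1,0.004,0.036,0,0,0,-0.024],[-1,0.001,0.036,0,0,0,-0.024],[-1,-0.002,0.036,0,0,0,-0.024],[-1,-0.004,0.036,0,0,0,-0.024],[-1,-0.007,0.035,0,0,0,-0.024],[-1,-0.01,0.035,0,0,0,-0.024],[-1,-0.012,0.034,0,0,0,-0.024]]]' | head -3
python3 -m pendant '[[[-1,-0.015,0.033,0,0,0,-0.024],[-1,-0.017,0.032,0,0,0,-0.024],[-1,-0.02,0.03,0,0,0,-0.024],[-1,-0.022,0.029,0,0,0,-0.024],[-1,-0.024,0.027,0,0,0,-0.024],[-1,-0.026,0.025,0,0,0,-0.024],[-1,-0.028,0.023,0,0,0,-0.024],[-1,-0.029,0.021,0,0,0,-0.024],[-1,0,0,0,0,0,0],[-1,0,0,0,0,0,0]]]'
python3 plan.py -1 .02 .6265 -.098 .09 0 .6265 -.098 .041 0
```

```text
clock: 5.85
eef_pos: [0.5113, 0.1264, 0.0984]
orientation: [0.903, 0.431, -0.0, 0.0]
clock: 7.1
eef_pos: [0.6138, -0.0791, 0.0982]
orientation: [0.735, 0.678, -0.0, -0.0]
force: [-0.2, -0.5, -1.1]
opening: 0.459
grasp_force: 61.0
5
[[[-1,-0.011,0.009,0.005,0,0,-0.013],[-1,-0.012,0.008,0.005,0,0,-0.013],[-1,0,0,0.02,0,0,0],[-1,0,0,0.021,0,0,0],[-1,0,0,0.02,0,0,0]]]
```

```bash
python3 -m pendant '[[[-1,-0.011,0.009,0.005,0,0,-0.013],[-1,-0.012,0.008,0.005,0,0,-0.013],[-1,0,0,0.02,0,0,0],[-1,0,0,0.02,0,0,0],[-1,0,0,0.015,0,0,0],[-1,0,0,0,0,0,0],[-1,0,0,0,0,0,0]]]'
```

```text
clock: 7.98
eef_pos: [0.6269, -0.0984, 0.0464]
orientation: [0.706, 0.708, 0.0, -0.0]
force: [-0.2, 0.5, -1.1]
opening: 0.458
grasp_force: 61.0
```

```bash
python3 -m pendant '[[[-1,0,0,0.004,0,0,0],[-1,0,0,0.003,0,0,0],[-1,0,0,0,0,0,0],[-1,0,0,0,0,0,0]]]'; python3 -m pendant '[[[-1,0,0,0.001,0,0,0],[-1,0,0,0,0,0,0],[-1,0,0,0,0,0,0]]]'
```

```text
clock: 8.48
eef_pos: [0.6269, -0.0988, 0.0407]
orientation: [0.707, 0.708, 0.0, 0.0]
force: [-0.1, 0.2, -1.7]
opening: 0.461
grasp_force: 61.0
clock: 8.85
eef_pos: [0.6269, -0.0987, 0.0399]
orientation: [0.707, 0.708, 0.0, 0.0]
force: [0.0, -0.1, -1.7]
opening: 0.458
grasp_force: 61.3
```

```bash
python3 -m pendant '[[[-1,0,0,0.001,0,0,0],[-1,0,0,0,0,0,0],[-1,0,0,0,0,0,0]]]'|sed -n '2p;4p'; python3 -m pendant '[[[-1,0,0,0.001,0,0,0],[-1,0,0,0,0,0,0],[-1,0,0,0,0,0,0]]]'|sed -n '2p;4p'
```

```text
eef_pos: [0.6269, -0.0988, 0.0398]
force: [-1.8, -0.4, 7.8]
eef_pos: [0.6269, -0.0988, 0.0398]
force: [-4.5, -0.4, 15.5]
```

```bash
python3 -m pendant '[[[-1,0,0,-0.002,0,0,0],[0.5,0,0,0,0,0,0],[0.5,0,0,0,0,0,0],[0.5,0,0,0,0,0,0],[0.5,0,0,0,0,0,0],[0.5,0,0,-0.02,0,0,0],[0.5,0,0,-0.05,0,0,0],[0.5,0,0,-0.05,0,0,0],[0.5,0,0,0,0,0,0]]]'
python3 plan.py 1 .055 .4383 .0182 .16 -27
```

```text
clock: 10.72
eef_pos: [0.6287, -0.0987, 0.14]
orientation: [0.707, 0.708, 0.002, 0.002]
force: [-0.4, -0.5, -0.8]
opening: 0.75
grasp_force: 0.0
5
[[[1,0.029,-0.048,-0.005,0,0,0.03],[1,0.025,-0.05,-0.005,0,0,0.03],[1,0.02,-0.052,-0.005,0.001,0,0.03],[1,0.015,-0.054,-0.006,0,0,0.03],[1,0.01,-0.055,-0.005,0.001,0,0.03]]]
```

```bash
python3 -m pendant '[[[1,0.029,-0.048,-0.005,0,0,0.03],[1,0.025,-0.05,-0.005,0,0,0.03],[1,0.02,-0.052,-0.005,0.001,0,0.03],[1,0.015,-0.054,-0.006,0,0,0.03],[1,0.01,-0.055,-0.005,0,0,0.03],[1,0,0,0,0,0,0],[1,0,0,0,0,0,0],[1,0,0,0,0,0,0]]]'
python3 plan.py 1 .03 .4383 .0182 .12 -27 .4383 .0182 .038 -27
```

```text
clock: 11.72
eef_pos: [0.4373, 0.0181, 0.1568]
orientation: [0.852, 0.523, -0.001, -0.001]
force: [0.5, 0.4, -0.7]
opening: 0.998
grasp_force: 0.0
5
[[[1,0,0.001,0.023,0,0,0],[1,0.001,0,0.023,-0.001,0,0],[1,0,0,0.034,0,0,0],[1,0,0,0.034,0,0,0],[1,0,0,0.034,0,0,0]]]
```

```bash
python3 -m pendant '[[[1,0,0.001,0.023,0,0,0],[1,0.001,0,0.023,-0.001,0,0],[1,0,0,0.034,0,0,0],[1,0,0,0.034,0,0,0],[1,0,0,0.034,0,0,0],[1,0,0,0,0,0,0],[1,0,0,0,0,0,0]]]'; python3 -m pendant '[[[-1,0,0,0,0,0,0],[-1,0,0,0,0,0,0],[-1,0,0,0,0,0,0],[-1,0,0,0,0,0,0],[-1,0,0,0,0,0,0],[-1,0,0,0,0,0,0],[-1,0,0,0,0,0,0]]]'
python3 plan.py -1 .03 .438 .0182 .10 -27 .621 -.0155 .1 -20
```

```text
clock: 12.6
eef_pos: [0.4376, 0.0187, 0.0388]
orientation: [0.852, 0.523, -0.0, 0.0]
force: [0.2, 0.0, 0.7]
opening: 1.001
grasp_force: 0.0
clock: 13.48
eef_pos: [0.4377, 0.0187, 0.0393]
orientation: [0.852, 0.523, 0.0, 0.001]
force: [-1.1, 0.1, 9.4]
opening: 0.463
grasp_force: 59.3
10
[[[-1,0,0,-0.025,0,0,0],[-1,0,0,-0.025,0,0,0],[-1,0,0.001,-0.026,0,0,0],[-1,0.009,0.032,0,0,0,-0.005],[-1,0.009,0.032,0,0,0,-0.006],[-1,0.008,0.032,0,0,0,-0.005],[-1,0.008,0.032,0,0,0,-0.006],[-1,0.007,0.032,0,0,0,-0.005],[-1,0.007,0.033,0,0,0,-0.006],[-1,0.006,0.033,0,0,0,-0.005]]]
```

```bash
python3 -m pendant '[[[-1,0,0,-0.025,0,0,0],[-1,0,0,-0.025,0,0,0],[-1,0,0.001,-0.026,0,0,0],[-1,0.009,0.032,0,0,0,-0.005],[-1,0.009,0.032,0,0,0,-0.006],[-1,0.008,0.032,0,0,0,-0.005],[-1,0.008,0.032,0,0,0,-0.006],[-1,0.007,0.032,0,0,0,-0.005],[-1,0.007,0.033,0,0,0,-0.006],[-1,0.006,0.033,0,0,0,-0.005]]]' |head -1;  python3 -m pendant '[[[-1,0,0,0,0,0,0],[-1,0,0,0,0,0,0],[-1,0,0,0,0,0,0]]]'
python3 plan.py -1 .018 .621 -.0155 .09 -20 .621 -.0155 .056 -20
```

```text
clock: 14.72
clock: 15.1
eef_pos: [0.6199, -0.0153, 0.0993]
orientation: [0.819, 0.573, -0.001, 0.0]
force: [0.2, -1.4, -1.5]
opening: 0.46
grasp_force: 61.1
3
[[[-1,0,0.001,0.012,0,0,0],[-1,0,0,0.021,0,0,0],[-1,0,0,0.021,0,0,0]]]
```

```bash
python3 -m pendant '[[[-1,0,0.001,0.012,0,0,0],[-1,0,0,0.021,0,0,0],[-1,0,0,0.018,0,0,0],[-1,0,0,0.004,0,0,0],[-1,0,0,0,0,0,0],[-1,0,0,0,0,0,0]]]'; python3 -m pendant '[[[-1,0,0,0.001,0,0,0],[-1,0,0,0,0,0,0],[-1,0,0,0,0,0,0]]]'|sed -n '2p;4p'
```

```text
clock: 15.85
eef_pos: [0.6216, -0.0156, 0.055]
orientation: [0.819, 0.573, -0.0, 0.0]
force: [-0.2, 0.1, -1.7]
opening: 0.455
grasp_force: 61.2
eef_pos: [0.6216, -0.0158, 0.0544]
force: [0.6, 0.5, -1.8]
```

```bash
python3 -m pendant '[[[-1,0,0,0.001,0,0,0],[-1,0,0,0,0,0,0],[0.5,0,0,0,0,0,0],[0.5,0,0,0,0,0,0],[0.5,0,0,0,0,0,0],[0.5,0,0,0,0,0,0],[0.5,0,0,-0.02,0,0,0],[0.5,0,0,-0.05,0,0,0],[0.5,0,0,-0.05,0,0,0],[0.5,0,0,-0.02,0,0,0]]]'
python3 plan.py 1 .055 .417 .168 .18 37.5
```

```text
clock: 17.48
eef_pos: [0.6226, -0.0155, 0.169]
orientation: [0.819, 0.573, 0.001, 0.001]
force: [-0.6, -0.3, -0.2]
opening: 0.751
grasp_force: 0.0
6
[[[1,0.021,-0.053,-0.002,0,0,-0.053],[1,0.03,-0.049,-0.003,0,0,-0.053],[1,0.038,-0.044,-0.002,0,0,-0.053],[1,0.044,-0.037,-0.003,0,0,-0.054],[1,0.05,-0.029,-0.002,0,0,-0.053],[1,0.053,-0.02,-0.003,0.001,0.001,-0.054]]]
```

```bash
python3 -m pendant '[[[1,0.021,-0.053,-0.002,0,0,-0.053],[1,0.03,-0.049,-0.003,0,0,-0.053],[1,0.038,-0.044,-0.002,0,0,-0.053],[1,0.044,-0.037,-0.003,0,0,-0.054],[1,0.05,-0.029,-0.002,0,0,-0.053],[1,0.053,-0.02,-0.003,0,0,-0.054],[1,0,0,0,0,0,0],[1,0,0,0,0,0,0],[1,0,0,0,0,0,0]]]'
python3 plan.py 1 .03 .417 .168 .15 37.5 .417 .168 .058 37.5
```

```text
clock: 18.6
eef_pos: [0.4165, 0.1668, 0.1775]
orientation: [0.443, 0.896, -0.001, 0.0]
force: [0.7, -0.0, -0.4]
opening: 0.998
grasp_force: 0.0
5
[[[1,0.001,0.001,0.034,0,0,-0.001],[1,0,0,0.029,0,0,0],[1,0,0,0.029,0,0,0],[1,0,0,0.029,0,0,0],[1,0,0.001,0.028,0,0,0]]]
```

```bash
python3 -m pendant '[[[1,0.001,0.001,0.034,0,0,-0.001],[1,0,0,0.029,0,0,0],[1,0,0,0.029,0,0,0],[1,0,0,0.029,0,0,0],[1,0,0.001,0.028,0,0,0],[1,0,0,0,0,0,0],[1,0,0,0,0,0,0]]]'; python3 -m pendant '[[[-1,0,0,0,0,0,0],[-1,0,0,0,0,0,0],[-1,0,0,0,0,0,0],[-1,0,0,0,0,0,0],[-1,0,0,0,0,0,0],[-1,0,0,0,0,0,0],[-1,0,0,0,0,0,0]]]'
python3 plan.py -1 .03 .417 .168 .11 37.5 .616 .069 .11 37.5
```

```text
clock: 19.48
eef_pos: [0.4168, 0.1689, 0.0588]
orientation: [0.441, 0.898, -0.0, 0.0]
force: [-1.0, -1.3, 0.6]
opening: 1.0
grasp_force: 0.0
clock: 20.35
eef_pos: [0.4167, 0.169, 0.059]
orientation: [0.441, 0.898, -0.0, 0.001]
force: [-0.4, -1.4, 6.0]
opening: 0.458
grasp_force: 59.4
10
[[[-1,-0.001,0,-0.032,0,0,0.001],[-1,0,0,-0.032,0,0,0],[-1,-0.031,0.015,0,0,0,0],[-1,-0.031,0.015,0,0,0,0],[-1,-0.031,0.015,0,0,0,0],[-1,-0.031,0.015,0,0,0,0],[-1,-0.031,0.015,0,0,0,0],[-1,-0.032,0.015,0,0,0,0],[-1,-0.031,0.016,0,0,0,0],[-1,-0.032,0.015,0,0,0,0]]]
```

```bash
python3 -m pendant '[[[-1,0,0,-0.032,0,0,0.001],[-1,0,0,-0.032,0,0,0],[-1,-0.031,0.015,0,0,0,0],[-1,-0.031,0.015,0,0,0,0],[-1,-0.031,0.015,0,0,0,0],[-1,-0.031,0.015,0,0,0,0],[-1,-0.031,0.015,0,0,0,0],[-1,-0.032,0.015,0,0,0,0],[-1,-0.031,0.016,0,0,0,0],[-1,-0.032,0.015,0,0,0,0]]]' |head -1;  python3 -m pendant '[[[-1,0,0,0,0,0,0],[-1,0,0,0,0,0,0],[-1,0,0,0,0,0,0]]]'
python3 plan.py -1 .018 .616 .069 .095 37.5 .616 .069 .0755 37.5
```

```text
clock: 21.6
clock: 21.98
eef_pos: [0.6142, 0.07, 0.1097]
orientation: [0.441, 0.897, -0.001, -0.0]
force: [-0.0, 0.4, -2.9]
opening: 0.461
grasp_force: 61.8
3
[[[-1,-0.002,0.001,0.018,0,0,0.001],[-1,0,0,0.012,0,0,0],[-1,0,0,0.013,0,0,0]]]
```

```bash
python3 -m pendant '[[[-1,-0.002,0.001,0.018,0,0,0.001],[-1,0,0,0.012,0,0,0],[-1,0,0,0.013,0,0,0],[-1,0,0,0,0,0,0],[-1,0,0,0,0,0,0]]]'; python3 -m pendant '[[[-1,0,0,0.001,0,0,0],[-1,0,0,0,0,0,0],[-1,0,0,0,0,0,0]]]'|sed -n '2p;4p'
```

```text
clock: 22.6
eef_pos: [0.6166, 0.0688, 0.0748]
orientation: [0.443, 0.896, -0.0, -0.0]
force: [-0.3, -0.7, -3.0]
opening: 0.456
grasp_force: 62.0
eef_pos: [0.6167, 0.0687, 0.0744]
force: [-0.3, -0.2, -2.6]
```

Touch expected at 0.074; release, rise, go to post4.

```bash
python3 -m pendant '[[[-1,0,0,0.001,0,0,0],[-1,0,0,0,0,0,0],[0.5,0,0,0,0,0,0],[0.5,0,0,0,0,0,0],[0.5,0,0,0,0,0,0],[0.5,0,0,0,0,0,0],[0.5,0,0,-0.02,0,0,0],[0.5,0,0,-0.05,0,0,0],[0.5,0,0,-0.05,0,0,0],[0.5,0,0,-0.02,0,0,0]]]'
python3 plan.py 1 .055 .4178 -.1578 .19 36
```

```text
clock: 24.22
eef_pos: [0.6175, 0.0693, 0.1889]
orientation: [0.443, 0.896, 0.001, 0.001]
force: [-0.0, 1.0, -0.3]
opening: 0.75
grasp_force: 0.0
6
[[[1,-0.012,-0.062,0,0,0,0.001],[1,-0.013,-0.062,0,0,0,0.001],[1,-0.013,-0.062,-0.001,0,0,0.001],[1,-0.013,-0.061,0,0,0,0.002],[1,-0.013,-0.062,-0.001,0,0,0.001],[1,-0.013,-0.061,0,0.001,0.001,0.002]]]
```

```bash
python3 -m pendant '[[[1,-0.012,-0.062,0,0,0,0.001],[1,-0.013,-0.062,0,0,0,0.001],[1,-0.013,-0.062,0,0,0,0.001],[1,-0.013,-0.061,0,0,0,0.002],[1,-0.013,-0.062,0,0,0,0.001],[1,-0.013,-0.061,0,0,0,0.002],[1,0,0,0,0,0,0],[1,0,0,0,0,0,0],[1,0,0,0,0,0,0]]]'
python3 plan.py 1 .03 .4178 -.1578 .16 36 .4178 -.1578 .078 36
```

```text
clock: 25.35
eef_pos: [0.4178, -0.157, 0.186]
orientation: [0.454, 0.891, 0.0, 0.0]
force: [-0.9, 1.6, 0.4]
opening: 1.001
grasp_force: 0.0
4
[[[1,-0.001,-0.001,0.033,0,0,0],[1,0,0,0.034,0,0,0],[1,0,0,0.034,0,0,0],[1,0,0,0.034,0,0,0]]]
```

```bash
python3 -m pendant '[[[1,-0.001,-0.001,0.033,0,0,0],[1,0,0,0.034,0,0,0],[1,0,0,0.034,0,0,0],[1,0,0,0.034,0,0,0],[1,0,0,0,0,0,0],[1,0,0,0,0,0,0]]]'; python3 -m pendant '[[[-1,0,0,0,0,0,0],[-1,0,0,0,0,0,0],[-1,0,0,0,0,0,0],[-1,0,0,0,0,0,0],[-1,0,0,0,0,0,0],[-1,0,0,0,0,0,0],[-1,0,0,0,0,0,0]]]'
python3 plan.py -1 .03 .4178 -.1578 .15 36  .5 .12 .15 36 .610 .154 .13 36
```

```text
clock: 26.1
eef_pos: [0.4173, -0.1585, 0.0784]
orientation: [0.454, 0.891, -0.0, 0.0]
force: [0.9, -0.2, 0.3]
opening: 1.001
grasp_force: 0.0
clock: 26.98
eef_pos: [0.4169, -0.1595, 0.0785]
orientation: [0.455, 0.891, -0.0, 0.001]
force: [-0.8, -0.7, 7.7]
opening: 0.462
grasp_force: 59.3
17
[[[-1,0,0.001,-0.03,0,0,0],[-1,0,0.001,-0.03,0,0,0],[-1,0.001,0,-0.029,0,0.001,-0.001],[-1,0.022,0.029,0,0,0,0],[-1,0.022,0.029,0,0,0,0],[-1,0.022,0.029,0,0,0,0],[-1,0.022,0.029,0,0,0,0],[-1,0.022,0.029,0,0,0,0],[-1,0.022,0.029,0,0,0,0],[-1,0.022,0.028,0,0,0,0]]]
[[[-1,0.022,0.029,0,0,0,0],[-1,0.022,0.028,0,0,0,0],[-1,0.022,0.029,0,0,0,0],[-1,-0.012,0.034,0.006,0,0,0],[-1,-0.012,0.034,0.006,0,0,0],[-1,-0.011,0.034,0.006,0,0,0],[-1,-0.012,0.034,0.007,0,0,0]]]
```

```bash
python3 -m pendant '[[[-1,0,0.001,-0.03,0,0,0],[-1,0,0.001,-0.03,0,0,0],[-1,0.001,0,-0.029,0,0,-0.001],[-1,0.022,0.029,0,0,0,0],[-1,0.022,0.029,0,0,0,0],[-1,0.022,0.029,0,0,0,0],[-1,0.022,0.029,0,0,0,0],[-1,0.022,0.029,0,0,0,0],[-1,0.022,0.029,0,0,0,0],[-1,0.022,0.028,0,0,0,0]]]' |head -1;  python3 -m pendant '[[[-1,0.022,0.029,0,0,0,0],[-1,0.022,0.028,0,0,0,0],[-1,0.022,0.029,0,0,0,0],[-1,-0.012,0.034,0.006,0,0,0],[-1,-0.012,0.034,0.006,0,0,0],[-1,-0.011,0.034,0.006,0,0,0],[-1,-0.012,0.034,0.007,0,0,0],[-1,0,0,0,0,0,0],[-1,0,0,0,0,0,0],[-1,0,0,0,0,0,0]]]'
python3 plan.py -1 .018 .610 .154 .115 36 .610 .154 .0945 36
```

```text
clock: 28.22
clock: 29.48
eef_pos: [0.6092, 0.1536, 0.1289]
orientation: [0.453, 0.891, -0.001, -0.0]
force: [0.4, -0.2, -4.3]
opening: 0.46
grasp_force: 62.2
3
[[[-1,0,0.001,0.017,0,0,0.001],[-1,0,0,0.013,0,0,0],[-1,0,0,0.013,0,0,0]]]
```

```bash
python3 -m pendant '[[[-1,0,0.001,0.017,0,0,0],[-1,0,0,0.013,0,0,0],[-1,0,0,0.013,0,0,0],[-1,0,0,0,0,0,0],[-1,0,0,0,0,0,0]]]'; python3 -m pendant '[[[-1,0,0,0.001,0,0,0],[-1,0,0,0,0,0,0],[-1,0,0,0,0,0,0]]]'|sed -n '2p;4p'
```

```text
clock: 30.1
eef_pos: [0.6104, 0.1545, 0.0939]
orientation: [0.453, 0.891, -0.001, -0.0]
force: [-0.1, 0.1, -4.1]
opening: 0.457
grasp_force: 62.4
eef_pos: [0.6106, 0.1545, 0.0936]
force: [-0.3, 0.6, -3.1]
```

```bash
python3 -m pendant '[[[-1,0,0,0,0,0,0],[0.4,0,0,0,0,0,0],[0.4,0,0,0,0,0,0],[0.4,0,0,0,0,0,0],[0.4,0,0,0,0,0,0],[0.4,0,0,-0.02,0,0,0],[0.4,0,0,-0.05,0,0,0],[0.4,0,0,-0.05,0,0,0],[0.4,0,0,-0.02,0,0,0]]]'
python3 plan.py 1 .055 .4124 -.2808 .19 -32
```

```text
clock: 31.6
eef_pos: [0.6113, 0.1553, 0.2089]
orientation: [0.453, 0.891, 0.001, 0.001]
force: [-1.1, -0.6, -0.4]
opening: 0.697
grasp_force: 0.0
9
[[[1,-0.033,-0.058,0.003,0,0,0.042],[1,-0.04,-0.053,0.002,0,0,0.042],[1,-0.047,-0.048,0.003,0,0,0.042],[1,-0.052,-0.041,0.002,0,0,0.042],[1,-0.057,-0.034,0.003,0,0,0.042],[1,-0.061,-0.026,0.002,0,0,0.042],[1,-0.064,-0.017,0.003,0,0,0.042],[1,-0.066,-0.009,0.002,0,0,0.042],[1,-0.067,0,0.003,0.001,-0.001,0.042]]]
```

```bash
python3 -m pendant '[[[1,-0.033,-0.058,0.003,0,0,0.042],[1,-0.04,-0.053,0.002,0,0,0.042],[1,-0.047,-0.048,0.003,0,0,0.042],[1,-0.052,-0.041,0.002,0,0,0.042],[1,-0.057,-0.034,0.003,0,0,0.042],[1,-0.061,-0.026,0.002,0,0,0.042],[1,-0.064,-0.017,0.003,0,0,0.042],[1,-0.066,-0.009,0.002,0,0,0.042],[1,-0.067,0,0.003,0,0,0.042]]]' | head -1
python3 -m pendant '[[[1,0,0,0,0,0,0],[1,0,0,0,0,0,0],[1,0,0,0,0,0,0]]]'
python3 - <<'E'
from h import *
p,d=imaging.grab_frame("top");cv2.imwrite("pics/top1.png",p)
t=cv2.resize(p[130:230,120:440],None,fx=2.5,fy=2.5,interpolation=cv2.INTER_CUBIC);cv2.imwrite("pics/top1c.png",t)
q,e=imaging.grab_frame("scene");S=cloud("scene",e).reshape(-1,3)
W=cloud("top",d).reshape(-1,3)
for r,h in(((.6101,.1543),113),((.6157,.0692),93),((.621,-.0154),73),((.6265,-.1005),53)):
    for n,P in(("top",W),("scene",S)):
        k=P[(np.hypot(*(P[:,:2]-r).T)<.04)&(P[:,2]>.03)];z=np.percentile(k[:,2],95)
        print(r,h,n,round(z,4),rect(k[k[:,2]>z-.014][:,:2]),rect(k[k[:,2]>z-.004][:,:2]))
E
python3 plan.py 1 .03 .4124 -.2808 .12 -32 .4124 -.2808 .02 -32
```

```text
clock: 32.72
clock: 33.1
eef_pos: [0.4122, -0.28, 0.1877]
orientation: [0.874, 0.486, 0.0, 0.0]
force: [-1.3, 0.6, -0.2]
opening: 1.0
grasp_force: 0.0
(0.6101, 0.1543) 113 top 0.1291 (array([610.6, 155.6]), array([40.5, 39.8]), 36.0) (array([610.8, 155.5]), array([39.7, 10.1]), 35.7)
(0.6101, 0.1543) 113 scene 0.129 (array([610.6, 154.3]), array([41.6, 40.5]), 34.6) (array([610.4, 154.6]), array([39.5, 10.6]), 34.2)
(0.6157, 0.0692) 93 top 0.1095 (array([617.8,  69.2]), array([41.2, 39.9]), 37.0) (array([617.5,  69. ]), array([10.7, 40. ]), 38.3)
(0.6157, 0.0692) 93 scene 0.1095 (array([616.7,  67.7]), array([41.6, 40. ]), 37.0) (array([617.3,  68. ]), array([12.3, 39.4]), 36.2)
(0.621, -0.0154) 73 top 0.0901 (array([621.9, -15.7]), array([39.7, 40.3]), 69.8) (array([622.3, -15.9]), array([ 9.8, 39.4]), 69.6)
(0.621, -0.0154) 73 scene 0.0894 (array([621.4, -16.4]), array([40.8, 41. ]), 70.9) (array([621.1, -16.7]), array([10.8, 40.3]), 70.7)
(0.6265, -0.1005) 53 top 0.0693 (array([627.1, -99.8]), array([39.9, 40. ]), 0.5) (array([627.3, -99.6]), array([10.5, 37.5]), 0.1)
(0.6265, -0.1005) 53 scene 0.0701 (array([ 626.8, -100.7]), array([41.6, 41.7]), 88.8) (array([ 626.4, -100.8]), array([40.7, 12.8]), 87.3)
7
[[[1,0,0,0.028,0,0,0],[1,0,0,0.028,0,0,0.001],[1,0,0.001,0.029,0,0,0],[1,0,0,0.031,0,0,0],[1,0,0,0.031,0,0,0],[1,0,0,0.031,0,0,0],[1,0,0,0.032,0,0,0]]]
```

View pics/top1c.png

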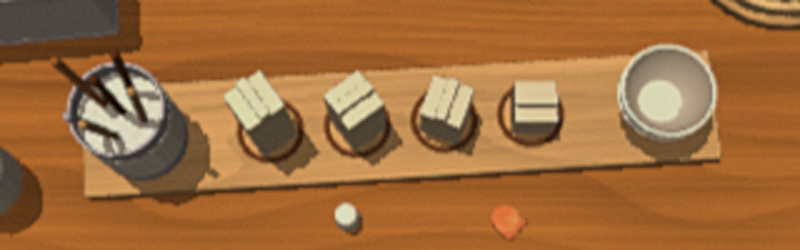

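The crop shows the four posts standing in their rings at about (265,115), (355,115), (447,110) and (535,105), falling in height away from the tin at left. Measured centres are within 2 mm of the rings. Next is the cap.

```bash
python3 -m pendant '[[[1,0,0,0.028,0,0,0],[1,0,0,0.028,0,0,0.001],[1,0,0.001,0.028,0,0,0],[1,0,0,0.031,0,0,0],[1,0,0,0.031,0,0,0],[1,0,0,0.031,0,0,0],[1,0,0,0.032,0,0,0],[1,0,0,0,0,0,0],[1,0,0,0,0,0,0]]]'; python3 -m pendant '[[[-1,0,0,0,0,0,0],[-1,0,0,0,0,0,0],[-1,0,0,0,0,0,0],[-1,0,0,0,0,0,0],[-1,0,0,0,0,0,0],[-1,0,0,0,0,0,0],[-1,0,0,0,0,0,0]]]'
python3 plan.py -1 .03 .4124 -.2808 .11 -32 .6269 -.1003 .11 0
```

```text
clock: 34.33
eef_pos: [0.4126, -0.2814, 0.0209]
orientation: [0.875, 0.484, -0.0, 0.0]
force: [-0.5, 0.0, -0.4]
opening: 0.997
grasp_force: 0.0
clock: 35.2
eef_pos: [0.4122, -0.2821, 0.0212]
orientation: [0.875, 0.484, -0.0, 0.001]
force: [-0.9, 0.3, 10.8]
opening: 0.427
grasp_force: 59.7
13
[[[-1,0,0,-0.037,0,0,0],[-1,0.001,0,-0.037,0,0,0],[-1,0,-0.001,-0.037,0,0,-0.001],[-1,0.033,0.011,0,0,0,-0.018],[-1,0.033,0.013,0,0,0,-0.018],[-1,0.032,0.015,0,0,0,-0.018],[-1,0.031,0.016,0,0,0,-0.018],[-1,0.03,0.018,0,0,0,-0.018],[-1,0.029,0.02,0,0,0,-0.018],[-1,0.028,0.021,0,0,0,-0.017]]]
[[[-1,0.027,0.023,0,0,0,-0.018],[-1,0.025,0.024,0,0,0,-0.017],[-1,0.024,0.025,0,0,0.001,-0.018]]]
```

```bash
python3 -m pendant '[[[-1,0,0,-0.037,0,0,0],[-1,0.001,0,-0.037,0,0,0],[-1,0,-0.001,-0.037,0,0,-0.001],[-1,0.033,0.011,0,0,0,-0.018],[-1,0.033,0.013,0,0,0,-0.018],[-1,0.032,0.015,0,0,0,-0.018],[-1,0.031,0.016,0,0,0,-0.018],[-1,0.03,0.018,0,0,0,-0.018],[-1,0.029,0.02,0,0,0,-0.018],[-1,0.028,0.021,0,0,0,-0.017]]]' |head -1;  python3 -m pendant '[[[-1,0.027,0.023,0,0,0,-0.018],[-1,0.025,0.024,0,0,0,-0.017],[-1,0.024,0.025,0,0,0,-0.018],[-1,0,0,0,0,0,0],[-1,0,0,0,0,0,0],[-1,0,0,0,0,0,0]]]'
python3 plan.py -1 .015 .6269 -.1003 .100 0 .6269 -.1003 .095 0
```

```text
clock: 36.45
clock: 37.2
eef_pos: [0.6259, -0.1011, 0.1088]
orientation: [0.707, 0.707, -0.001, 0.0]
force: [-0.2, -0.4, -1.0]
opening: 0.426
grasp_force: 61.2
2
[[[-1,0.001,0.001,0.011,0,0,0],[-1,0,0,0.006,0,0,0]]]
```

```bash
python3 -m pendant '[[[-1,0.001,0.001,0.011,0,0,0],[-1,0,0,0.006,0,0,0],[-1,0,0,0,0,0,0],[-1,0,0,0,0,0,0],[-1,0,0,0,0,0,0]]]'
python3 - <<'E'
from h import *
q,e=imaging.grab_frame("scene");cv2.imwrite("pics/sc2.png",cv2.resize(q[190:290,160:300],None,fx=5,fy=5,interpolation=cv2.INTER_CUBIC))
E
```

```text
clock: 37.83
eef_pos: [0.6274, -0.0995, 0.0955]
orientation: [0.707, 0.708, -0.0, 0.0]
force: [-0.1, 0.2, -1.3]
opening: 0.429
grasp_force: 61.2
```

View pics/sc2.png

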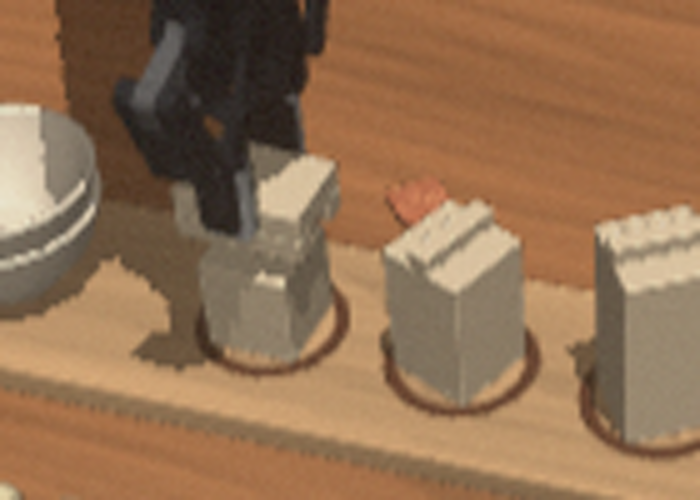

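The crop shows the cap held level over the shortest post at (265,230), with its notch lined up along the rib.

```bash
python3 -m pendant '[[[-1,0,0,0.004,0,0,0],[-1,0,0,0.004,0,0,0],[-1,0,0,0,0,0,0],[-1,0,0,0,0,0,0]]]'|sed -n '2p;4p'; python3 -m pendant '[[[-1,0,0,0.004,0,0,0],[-1,0,0,0.004,0,0,0],[-1,0,0,0,0,0,0],[-1,0,0,0,0,0,0]]]'|sed -n '2p;4p'
```

```text
eef_pos: [0.6274, -0.0995, 0.0889]
force: [-0.5, 0.2, -1.5]
eef_pos: [0.6273, -0.0995, 0.0825]
force: [0.4, 0.1, -0.8]
```

```bash
python3 -m pendant '[[[-1,0,0,0.001,0,0,0],[-1,0,0,0,0,0,0],[-1,0,0,0,0,0,0]]]'|sed -n '2p;4p'; python3 -m pendant '[[[-1,0,0,0.001,0,0,0],[-1,0,0,0,0,0,0],[-1,0,0,0,0,0,0]]]'|sed -n '2p;4p'
```

```text
eef_pos: [0.6273, -0.0995, 0.0818]
force: [0.3, 0.4, -1.0]
eef_pos: [0.6274, -0.0995, 0.0813]
force: [-1.9, -0.3, 5.2]
```

Contact came at the expected height, so the cap is seated. I'll release it gently and retreat.

```bash
python3 -m pendant '[[[0.3,0,0,0,0,0,0],[0.3,0,0,0,0,0,0],[0.3,0,0,0,0,0,0],[0.3,0,0,0,0,0,0],[0.3,0,0,-0.02,0,0,0],[0.3,0,0,-0.05,0,0,0],[0.3,0,0,-0.06,0,0,0],[0.3,0,-0.06,-0.05,0,0,0],[0.3,0,-0.06,0,0,0,0],[0.3,0,-0.06,0,0,0,0]]]'
python3 -m pendant '[[[0.3,0,-0.04,0,0,0,0],[0.3,0,0,0,0,0,0],[0.3,0,0,0,0,0,0],[0.3,0,0,0,0,0,0]]]'|head -2
python3 - <<'E'
from h import *
q,e=imaging.grab_frame("scene");cv2.imwrite("pics/sc3.png",cv2.resize(q[180:310,130:410],None,fx=2.8,fy=2.8,interpolation=cv2.INTER_CUBIC))
p,d=imaging.grab_frame("top")
for n,D in(("top",d),("scene",e)):
    P=cloud(n,D).reshape(-1,3);k=P[(np.hypot(*(P[:,:2]-(.6269,-.1003)).T)<.045)&(P[:,2]>.03)];z=np.percentile(k[:,2],90)
    print(n,round(z,4),rect(k[k[:,2]>z-.006][:,:2]))
E
```

```text
clock: 40.88
eef_pos: [0.4821, -0.0996, 0.2265]
orientation: [0.707, 0.708, -0.0, 0.001]
force: [0.6, -0.6, -0.3]
opening: 0.651
grasp_force: 0.0
clock: 41.38
eef_pos: [0.4525, -0.0995, 0.2253]
top 0.0862 (array([628. , -97.9]), array([38.6, 56. ]), 0.4)
scene 0.0865 (array([627., -99.]), array([40.8, 56.8]), 1.8)
```

View pics/sc3.png

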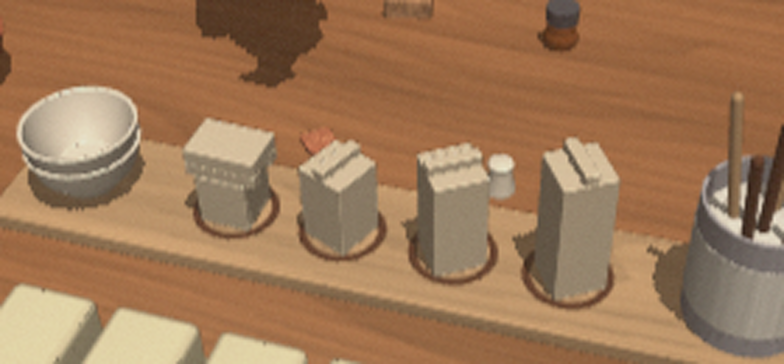

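The crop shows the cap seated level on the shortest post (230,165), its top at 86 mm (84 mm expected plus the depth bias seen throughout). The other posts rise in order towards the tin.

```bash
python3 -c "
from plant import env;print(env.finish_job())"
```

```text
the job is handed in; nothing more can be done
None
```

I handed the job in at about 41 s of the 115 s: the four posts stand upright in height order on the rings, tallest by the tin, each within about 2 mm of its ring's centre, and the cap is seated on the shortest post; the hand-in gave no verdict.

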